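# Hold the balance-arm lamp at the marker for a photograph

### The job

The beam of the balance-arm lamp is top-heavy and will not stay where it is put. For a photograph of the shelf, press its sprung trim lever down until the lamp head lifts and the pointer on the beam stands at the steel marker clip on the scale, and keep it there for six seconds without a break and without ever letting the beam swing up against its upper stop. Then let the lamp head down gently onto its rest and let the lever go; touch only the lever, and leave the beam, the clip and the other things on the shelf alone.

Things in the scene. Friction and masses are not known exactly. Their poses are not given: they have to be found in the camera images.
- stand: Fixed stand of the lamp: black steel foot 170 mm across, 18 mm thick, brass column. Origin under the foot's centre, on the shelf. The level pivot axis runs along the stand's x axis, 190 mm above the origin. With stand x pointing away from the robot, the lamp head is on the left (+y), counterweight and lever on the right (-y). A scale plate (tick every 0.1 rad) fans out above the pivot.
- hub (a point): Pivot of the beam, at stand x 0, y 0, z 0.190. Nominal load about it: moving mass 2.15 kg, inertia 0.115 kg m2, centre of mass 21 mm above the pivot and 9.5 mm towards the lamp head. Gravity turns the beam by -0.20 cos(tilt) + 0.44 sin(tilt) N m, so left alone it falls back on its rest. Masses vary by about 15 % from lamp to lamp, the collar's 50 g by 40 %.
- tilt (a joint): Tilt of the beam about the pivot in rad, the pointer's reading: 0 level, positive lamp head up (lever side down). Nearly frictionless (damping 0.012 N m s/rad). At the start it lies on its rest, the lower stop at -0.32; upper stop +0.32. The beam's brass rod is 500 mm long, 14 mm thick, 22 mm above the pivot, 38 mm beyond the stand's centre (+x).
- counterweight (a point): Centre of the dark steel counterweight, 84 mm across and 55 mm long, 212 mm right of the pivot along the beam, 22 mm above pivot level when the beam is level.
- collar_mid (a point): Centre of a small steel trim collar, 28 mm across and 22 mm long, fixed on the beam's rod 200 mm left of the pivot; nominally 50 g (included in the mass above).
- lever (a joint): Angle of the sprung trim lever relative to the beam, rad: 0 released, up against its stop; grows as pressed down, at most 1.35. Same pivot axis. Its torsion spring turns the beam by +0.31 * (lever + 0.12) N m and pushes the lever back as much: with the lever held still the beam still topples, time constant about 1 s. Lift-off takes about 0.75 to 1.2, level 0.35 to 0.7. Mass 30 g.
- lever_bar (a point): Centre of the lever's black cross bar, 22 mm thick, 64 mm long, parallel to the pivot axis; press it from above with closed fingertips. In the stand's frame it is at x = -0.075, y = -0.150 cos(e), z = 0.190 + 0.150 sin(e), with elevation e = 0.5 - (tilt + lever). The beam lies 113 mm beyond it (+x). It springs back up when let go.
- marker (a joint): Angle of the marker clip on the scale, rad, in the same sense as tilt: the pointer stands at the clip when tilt equals this value. It was set before the start, between -0.08 and 0.06.
- marker_tip (a point): Tip of the marker clip, a dark steel clip 6 mm wide straddling the upper rim of the scale plate, 94 mm from the pivot axis; its z axis points away from the pivot.
- pointer (a point): Tip of the pointer, a black needle 5 mm wide standing up from the beam's hub in front of the scale's far (+x) face, 92 mm from the pivot axis and 21 mm beyond the stand's centre; its z axis points along the needle.
- lamp_head (a point): Centre of the lower rim of the white lamp shade (112 mm across), 275 mm left of the pivot along the beam and 48 mm below pivot level when the beam is level.
- bowl: Cut-glass bowl, 150 mm across and 70 mm high, origin under its centre. Leave alone.
- stork: White porcelain stork figurine, about 190 mm high on a round foot 76 mm across, origin under the foot. Leave alone.
- remote: Black plastic remote, 48 x 170 x 20 mm, origin under its centre. Leave alone.
- coaster: Round ceramic coaster, 96 mm across, 8 mm thick, origin under its centre. Leave alone.
- woodbox: Closed wooden box with lid and brass latch, 124 x 174 x 76 mm, origin under its centre. Leave alone.
- cup: Blue mug, 80 mm across, 85 mm high, origin under its centre. Leave alone.
- book: Red book lying flat, 130 x 200 x 28 mm, origin under its centre. Leave alone.

How it is judged (in metres and radians):
On the way, in this order (a step that is already met when the one before it is completed fails the run):
1. the pointer is kept within 0.1 rad of the marker clip for six seconds on end (angle between the z axis of pointer and the z axis of marker_tip, either way round below 0.1 rad), for 6 s.
2. the lamp head is back down on its rest (value of joint tilt below -0.28 rad), for 0.2 s.
At the end, for the whole second after the job is handed in: After the six-second hold within 0.1 rad of the clip, the beam lies at rest on its lower stop (tilt below -0.28 rad, slower than 0.1 rad/s) and the lever is released and sprung back (below 0.1 rad) (value of joint tilt below -0.28 rad and value of joint lever below 0.1 rad and velocity of joint tilt between -0.1 and 0.1 rad/s); the robot touches nothing.
It fails at once if the beam, the counterweight or the lamp head is touched by the robot or by anything else (only the sprung lever may be worked) (contact force between anything else and beam above 1 N).
It fails at once if the beam swings up against its upper stop (value of joint tilt above 0.29 rad).
It fails at once if the lamp head slams down on its rest (faster than 0.5 rad/s in the last 0.1 rad) (value of joint tilt below -0.22 rad and velocity of joint tilt below -0.5 rad/s).
It fails at once if the marker clip is shifted on the scale (distance of marker_tip from where it was at the start of the episode above 0.008 m).
It fails at once if another thing on the shelf is moved more than 30 mm or tipped (distance of any of bowl, stork, remote, coaster, woodbox, cup, book from where it was at the start of the episode above 0.03 m or angle between any of stork, cup, bowl's own z axis and vertical above 0.4 rad).
It also fails if it takes over 70 s, if anything falls off the work surface, if the arm or the gripper's body presses on something with over 40 N, if the wrist force passes 120 N, or if a joint passes its speed limit or range.

### The arm

A 7-joint arm with a two-finger parallel gripper is mounted at the origin on the work surface. World frame = base frame: x ahead of the robot, y to its left, z up, the work surface at z = 0. Lengths are in mm, angles in rad, forces in N, time in s.
With the tool pointing down it reaches from about 400 to 900 mm from the base axis. Payload 5.6 kg.
Tool frame: the origin (TCP) lies at the very end of the fingers, on their centre line; the grasp point (between the pads) lies 19 mm behind it; z points along the fingers, y is the line along which they close (so a half turn about z gives the same grasp; the last joint's range is limited). The gripper opens to 92 mm and grips with 3 to 60 N. Pads are 20 mm wide; open, the fingers measure 128 mm over their backs; the gripper's body (75 mm by 189 mm) begins 69 mm behind the grasp point.
Start: joints at [1.3, 0.468, -0.012, 1.603, 0.006, 1.071, -0.056], TCP at [146.75, -633.225, 214.592] pointing down, gripper open.
Joint ranges: [-2.53, 2.53], [-0.31, 2.02], [-1.57, 1.55], [0.28, 2.44], [-1.29, 4.43], [0.15, 1.84], [-2.92, 2.92]. Speed limits (rad/s): [2.57, 2.57, 3.14, 3.14, 3.14, 3.14, 3.14].

### API

Orientations are given as a rotation vector (axis times angle).
In Python, from cell import arm gives the robot as it stands.
- The arm moves only by the tool servo_tool, never from a script. Its argument "increments" is a list that holds one entry, the list of rows, each a list of 4 numbers: the shift along the tool's x, y, z normalised to -1 to 1, where 1 is 0.02 m, then the turn about the tool's z normalised to -1 to 1, where 1 is pi/2 rad. A call has exactly 5 rows; each row shifts and turns the commanded pose from where the row before left it, along the tool's axes as they then stand; what a row does not reach is not made up. A row lasts 1/12 s, in which the tool goes at most 41.7 mm and 7.16 degrees, less where a joint would pass 70% of its speed; a pose out of reach is approached as far as the arm can. A call with a number of a shift or a turn outside -1 to 1 is refused whole. A call with a gripper value outside its range is refused whole. "fingers" is the finger opening in mm, from 0 to 91.9, set as the call begins (left out, the last holds). The fingers move at their own pace and stop on an object; "force" is the grip in N (left out, the last holds). Time passes only in rows, so rows that do not move let the fingers close, or fill a call up. It gives the time, the measured TCP pose, the force, the opening and the grip force at its end, in the units of the state.
- arm.get_obs(): the state, without advancing time (a new reading comes with each control period).
- arm.get_image(name): name is "scene" or "top" or "wrist"; returns a dict with "color" (400x640x3 uint8, blue, green, red), "depth" (400x640 float32, mm along the optical axis (not along the pixel's ray), 0 where there is no reading), "fov_y" (degrees; the focal length in pixels is half the picture's height over the tangent of half this angle, whatever the lens; pixels are square), "cx", "cy" (the principal point, pixels), "origin" and "rotation" of the camera in the world. Camera axes: x right, y up, looking along -z (the intrinsics and any distortion apply to the point x, -y, -z); pixel columns grow to the right and rows downward; lengths in mm; the calibration is good to about 2 mm. The wrist camera is an equidistant fisheye: a pixel r from the principal point sees the ray r / f radians off the axis. A picture is of the moment at which its call begins.
- arm.sign_off(): hands the job in; it is judged then, once.
Trained networks look in a picture, given as the dict that the camera call returned (one of the last four; its "shot" number tells which), for a name from the list of things; names that differ only in an ending like _2 or _b are one class to them, and where a whole thing is asked for, a point or a joint stands for the part that bears it (a point fixed in the world has none). Each returns a list of dicts, best first, with "p" (0 to 1); they miss things now and then, are a little off and sometimes report something else, mostly with a low value. They report only what shows in the picture. A call takes as long as a camera call.
- arm.regions_of(picture, target): "region" (400x640 bool, what is visible of it).
- arm.place_of(picture, target): "xyz" ([x, y, z] in mm, in world coordinates, good to about 4 mm: a listed point, or the origin of a listed thing).
The state is a dict: "clock": time; "joint_pos": joint angles; "qd": joint speeds; "effort": joint torques, N m; "eef_pos": TCP position; "ee_rot": TCP orientation; "force": force on the tool from outside, world axes, zero at the start; "moment": the same for the moment, N m; "opening": finger opening in mm; "grip_force": force on a finger pad.
Only numpy, scipy, OpenCV 4.12 (cv2) and the standard library are available. Lean on these libraries where they do the work, as an engineer would, in place of code of your own. Each camera call takes 0.05 s, during which the arm holds its last target. There are 200 camera calls.

## Working session

There is one attempt and no reset: what is moved stays moved. The work goes in short steps, Python scripts to look and compute and a tool call to move; the robot and the scene stay as the last step left them, time stands still between calls to the robot, and variables do not carry over. Pictures are saved under pics/ and viewed, at most 10 in all, crops included, and the job is handed in when it is done.

Besides the shell and the picture viewer there is one more tool, called after "Request:" by a JSON object that holds its "op" and its "data". servo_tool: Moves the arm, as the interface text tells. Scaled input: -1 to 1 covers 0.02 m each way for a shift and pi/2 rad each way for a turn. Its arguments: {"type":"object","properties":{"increments":{"type":"array","items":{"type":"array","items":{"type":"array","items":{"type":"number"}}}},"fingers":{"type":"number"},"force":{"type":"number"}},"required":["increments"]}

```bash
mkdir -p pics; ls
cat > h.py <<'E'
import numpy as np, cv2
from cell import arm
E
python3 - <<'E'
from h import *
o=arm.get_obs(); print({k:np.round(v,3).tolist() for k,v in o.items()})
for n in ("scene","top"):
    p=arm.get_image(n); cv2.imwrite(f"pics/{n}0.png",p["color"])
    print(n,p["fov_y"],p["cx"],p["cy"],np.round(p["origin"]),np.round(p["rotation"],3).tolist())
    for t in "stand hub counterweight collar_mid lever_bar marker_tip pointer lamp_head bowl stork remote coaster woodbox cup book".split():
        r=arm.place_of(p,t); print(t,[(np.round(q["xyz"]).tolist(),round(q["p"],2)) for q in r[:2]])
E
```

```text
pics
{'clock': 0.0, 'joint_pos': [1.3, 0.468, -0.012, 1.604, 0.006, 1.071, -0.056], 'qd': [-0.0, -0.001, 0.001, 0.001, -0.001, -0.0, -0.0], 'effort': [0.0, -52.057, -0.012, -24.375, -0.057, 0.017, 0.0], 'eef_pos': [146.566, -632.647, 213.668], 'ee_rot': [-3.12, -0.357, 0.001], 'force': [0.704, 0.147, 0.703], 'moment': [0.043, 0.011, 0.037], 'grip_force': 0.0, 'opening': 91.836}
scene 53.93772124886547 316.088559276205 197.7604072004387 [ 979.  693. 1012.] [0.298, 1.018, 2.429]
stand [([634.0, 28.0, 1.0], 0.79)]
hub [([636.0, 27.0, 191.0], 0.82)]
counterweight [([700.0, -164.0, 278.0], 0.74), ([515.0, 433.0, -1.0], 0.72)]
collar_mid [([651.0, 225.0, 152.0], 0.62)]
lever_bar [([572.0, -84.0, 298.0], 0.89), ([648.0, -421.0, -1.0], 0.32)]
marker_tip [([656.0, 26.0, 286.0], 0.55), ([699.0, -164.0, 279.0], 0.42)]
pointer [([658.0, 55.0, 277.0], 0.59)]
lamp_head [([648.0, 277.0, 57.0], 0.74)]
bowl [([761.0, -191.0, 0.0], 0.7)]
stork [([769.0, 40.0, -2.0], 0.83), ([653.0, 26.0, 288.0], 0.42)]
remote [([518.0, 437.0, -2.0], 0.87)]
coaster [([385.0, 174.0, -6.0], 0.89)]
woodbox [([650.0, -421.0, -1.0], 0.79)]
cup []
book [([413.0, -437.0, -2.0], 0.75)]
top 47.572682158655994 318.0820076264436 208.9594292161878 [ 340.    3. 1362.] [0.132, -0.148, -1.556]
stand [([637.0, 19.0, 1.0], 0.66), ([513.0, 439.0, 1.0], 0.15)]
hub [([637.0, 27.0, 187.0], 0.89)]
counterweight [([695.0, -164.0, 276.0], 0.64)]
collar_mid [([655.0, 222.0, 148.0], 0.48)]
lever_bar [([579.0, -86.0, 299.0], 0.72)]
marker_tip [([652.0, 22.0, 281.0], 0.58)]
pointer [([654.0, 57.0, 275.0], 0.83)]
lamp_head [([651.0, 274.0, 56.0], 0.71)]
bowl [([761.0, -194.0, 0.0], 0.69)]
stork [([768.0, 43.0, 2.0], 0.65)]
remote [([515.0, 438.0, -1.0], 0.7)]
coaster [([386.0, 174.0, -0.0], 0.65), ([652.0, 22.0, 283.0], 0.43)]
woodbox [([650.0, -417.0, 0.0], 0.68)]
cup [([513.0, 440.0, 0.0], 0.68), ([330.0, 332.0, 4.0], 0.67)]
book [([417.0, -439.0, -1.0], 0.7)]
```

View pics/scene0.png

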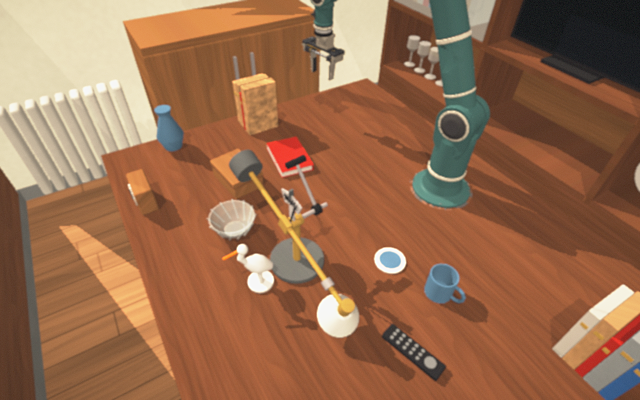

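View pics/top0.png

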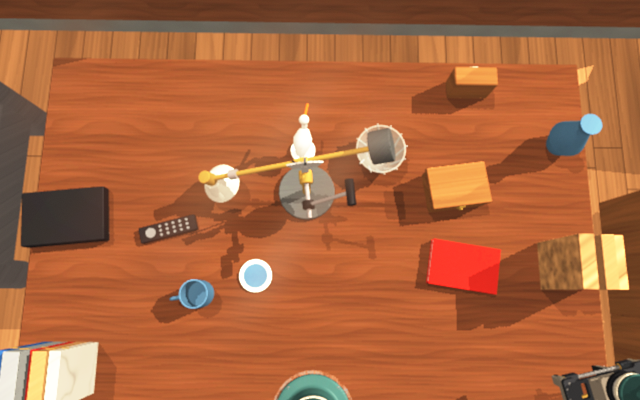

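```bash
cat > h.py <<'E'
import numpy as np, cv2
from scipy.spatial.transform import Rotation as R
from cell import arm
HUB=np.array([636.5,26.5,190.]); YAW=0.107
def S(): 
    c,s=np.cos(YAW),np.sin(YAW); return np.array([[c,s,0],[-s,c,0],[0,0,1]])
def to_stand(w): return (np.asarray(w)-HUB)@S().T      # relative to the hub
def cloud(p):
    d=p["depth"].astype(float); h,w=d.shape; f=h/2/np.tan(np.radians(p["fov_y"])/2)
    v,u=np.mgrid[:h,:w]; pc=np.stack([(u-p["cx"])/f*d,-(v-p["cy"])/f*d,-d],-1)
    return pc@R.from_rotvec(p["rotation"]).as_matrix().T+p["origin"]
def rod(p,lo=40,hi=180,xr=(22,54)):
    """stand-frame points on the rod, lamp side and (if seen) the other side"""
    q=to_stand(cloud(p)[p["depth"]>0]); 
    m=(q[:,0]>xr[0])&(q[:,0]<xr[1])&(q[:,1]>lo)&(q[:,1]<hi)&(q[:,2]>-90)&(q[:,2]<110)
    return q[m]
def fit(q):
    m=np.ones(len(q),bool)
    for _ in range(5):
        a,b=np.polyfit(q[m,1],q[m,2],1); r=q[:,2]-a*q[:,1]-b; m=abs(r)<max(2.5*r[m].std(),2)
    return np.arctan(a),b,r[m].std(),m.sum()
E
python3 - <<'E'
from h import *
for n in ("scene","top"):
    p=arm.get_image(n)
    for lo,hi in ((40,180),(-180,-40),(-180,180)):
        q=rod(p,lo,hi); a,b,s,k=fit(q); print(n,lo,hi,len(q),np.round([a,b,s,k],3),"x med",np.median(q[:,0]), "yaw err",np.round(np.polyfit(q[:,1],q[:,0],1),3))
for n in ("scene","top"):
    P=[arm.get_image(n) for _ in range(2)]
    for t in ("marker_tip","pointer"):
        for p in P:
            r=arm.place_of(p,t)
            if r: x=to_stand(r[0]["xyz"]); print(n,t,np.round(x),round(r[0]["p"],2),"ang",np.round(-np.arctan2(x[1],x[2]),3))
E
```

```text
scene 40 180 289 [ -0.32   30.15    2.276 270.   ] x med 37.92058807353311 yaw err [-0.    37.604]
scene -180 -40 300 [ -0.335  28.905   3.156 237.   ] x med 38.91710480247089 yaw err [-2.3000e-02  3.5675e+01]
scene -180 180 819 [-3.2300e-01  3.0795e+01  3.5910e+00  6.9400e+02] x med 38.9696353219903 yaw err [-5.0000e-03  3.8329e+01]
top 40 180 259 [ -0.323  28.877   2.789 253.   ] x med 38.35715076631107 yaw err [-2.0000e-03  3.8905e+01]
top -180 -40 270 [ -0.314  29.291   2.702 265.   ] x med 38.46870286989184 yaw err [-2.0000e-03  3.8693e+01]
top -180 180 643 [-3.200e-01  2.881e+01  2.875e+00  6.020e+02] x med 38.99689731808913 yaw err [-1.000e-03  3.911e+01]
scene marker_tip [20. -2. 96.] 0.38 ang 0.016
scene marker_tip [19. -4. 98.] 0.52 ang 0.042
scene pointer [21. 26. 88.] 0.75 ang -0.285
scene pointer [21. 30. 89.] 0.85 ang -0.321
top marker_tip [16. -5. 89.] 0.46 ang 0.053
top marker_tip [15. -4. 91.] 0.56 ang 0.043
top pointer [24. 26. 86.] 0.67 ang -0.293
top pointer [27. 28. 88.] 0.88 ang -0.304
```

Request:
{"op": "servo_tool", "data": {"increments": [[[0.5,-0.5,-1,0.077],[1,-1,-1,0],[1,-1,-1,0],[1,-1,-1,0],[1,-1,-1,0]]], "fingers": 0, "force": 10}}

```text
clock: 2.72
eef_pos: [225.9, -532.0, 315.5]
ee_rot: [3.137, 0.167, -0.0]
force: [0.9, -1.2, -0.1]
opening: 60.6
grip_force: 0.0
```

Request:
{"op": "servo_tool", "data": {"increments": [[[1,-1,-0.2,0],[1,-1,-0.2,0],[1,-1,-0.2,0],[1,-1,-0.2,0],[1,-1,-0.2,0]]]}}

```text
clock: 3.13
eef_pos: [314.7, -421.8, 335.1]
ee_rot: [3.137, 0.168, 0.0]
force: [0.1, -0.1, 0.2]
opening: 27.3
grip_force: 0.0
```

Request:
{"op": "servo_tool", "data": {"increments": [[[1,-1,0,0],[1,-1,0,0],[1,-1,0,0],[1,-1,0,0],[1,-1,0,0]]]}}

```text
clock: 3.55
eef_pos: [403.4, -311.8, 334.8]
ee_rot: [3.137, 0.167, 0.0]
force: [0.5, -0.5, -0.9]
opening: 0.1
grip_force: 0.0
```

Request:
{"op": "servo_tool", "data": {"increments": [[[1,-1,0,0],[1,-1,0,0],[1,-1,0,0],[1,-1,0,0],[0.5,-0.5,0,0]]]}}

```text
clock: 3.97
eef_pos: [484.6, -210.4, 334.8]
ee_rot: [-3.136, -0.174, -0.002]
force: [-0.3, 0.3, -0.2]
opening: 0.5
grip_force: 0.0
```

Run:
```python
from h import *
o=arm.get_obs(); print(o["clock"],to_stand(o["eef_pos"]),o["ee_rot"],o["force"],o["opening"])
p=arm.get_image("wrist"); cv2.imwrite("pics/w1.png",p["color"])
for t in ("marker_tip","pointer","lever_bar"):
    r=arm.place_of(p,t)
    for k in r[:2]: x=to_stand(k["xyz"]); print(t,np.round(x),round(k["p"],2),"ang",np.round(-np.arctan2(x[1],x[2]),3))
for n in ("scene","top"):
    p=arm.get_image(n); r=arm.place_of(p,"lever_bar"); print(n,[(np.round(to_stand(k["xyz"])),k["p"]) for k in r[:1]],fit(rod(p)))
```

```text
3.9667 [-176.29175175 -219.30804762  144.82227502] [-3.13580782e+00 -1.74269220e-01 -1.97012476e-03] [-0.33889807  0.31759516 -0.2038929 ] 0.490635443248033
marker_tip [14. -1. 96.] 0.85 ang 0.009
marker_tip [-274.  340. -191.] 0.22 ang -2.083
lever_bar [ -70. -104.  108.] 0.93 ang 0.767
scene [(array([ -71., -100.,  109.]), 0.64)] (np.float64(-0.3205172938495188), np.float64(30.29111964790256), np.float64(2.448307582316449), np.int64(283))
top [(array([ -71., -104.,  111.]), 0.73)] (np.float64(-0.31885176127742515), np.float64(28.417638885940505), np.float64(2.781397046853552), np.int64(254))
```

View pics/w1.png

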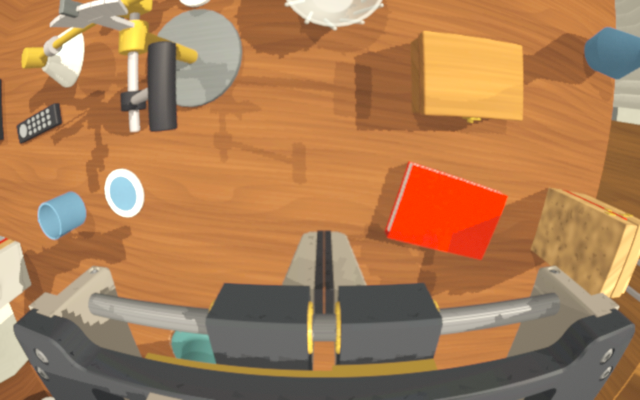

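Request:
{"op": "servo_tool", "data": {"increments": [[[1,-1,0,0],[1,-1,0,0],[1,-1,0,0],[1,-1,0,0],[0.2,-1,0.3,0]]]}}

```text
clock: 4.78
eef_pos: [558.0, -104.9, 329.2]
ee_rot: [-3.137, -0.167, -0.005]
force: [-0.6, 0.0, 0.1]
opening: 0.6
grip_force: 0.0
```

```bash
cat > ctl.py <<'E'
"""python3 ctl.py xgoal dz1..dz5 : log the rows just made (units of 20 mm, + down), look, filter, propose the next rows"""
import sys, json, os
from h import *
from scipy.linalg import solve_discrete_are
A,B,K,I,C,DT=0.20,0.44,0.31,0.115,0.012,1/12
s_of=lambda z: 0.5-np.arcsin(np.clip((z-201)/150,-1,1))     # tip z mm (world) -> tilt+lever
acc=lambda x,v,s,d: (-A*np.cos(x)+B*np.sin(x)+K*(s-x+.12)+d-C*v)/I
seq=lambda x,d: (A*np.cos(x)-B*np.sin(x)-d)/K+x-.12
def sim(x,v,s0,s1,T,d):
    n=max(1,int(round(T/.005))); h=T/n
    for i in range(n):
        v+=h*acc(x,v,s0+(s1-s0)*(i+.5)/n,d); x+=h*v
    return x,v
def pred(st,s0,s1,T):
    m,P=np.array(st["m"]),np.array(st["P"]); f=lambda m:np.array([*sim(m[0],m[1],s0,s1,T,m[2]),m[2]])
    F=np.stack([(f(m+e)-f(m-e))/2e-4 for e in np.eye(3)*1e-4],1)
    st["m"]=f(m).tolist(); st["P"]=(F@P@F.T+np.diag([0,(.03**2)*T,(.003**2)*T])).tolist()
def upd(st,y,sig=.004):
    m,P=np.array(st["m"]),np.array(st["P"]); k=P[:,0]/(P[0,0]+sig**2)
    st["m"]=(m+k*(y-m[0])).tolist(); st["P"]=(P-np.outer(k,P[0])).tolist()
def plan(m,s,goal,rate=.12,n=5):
    Fd=np.array([[1,DT],[(B-K)/I*DT,1]]); G=np.array([[K/I*DT*DT/2],[K/I*DT]]); Q=np.diag([1.,.3]); Rr=np.eye(1)*.15
    X=solve_discrete_are(Fd,G,Q,Rr); L=np.linalg.solve(Rr+G.T@X@G,G.T@X@Fd)[0]
    x,v,d=m; ref=x; out=[]; T=[]
    for i in range(n):
        lim=rate/1.06; ref=x+np.clip(goal-x,-.25,.25)*1.0
        vr=np.clip(.9*(goal-x),-rate,rate); ref=x if abs(goal-x)>rate/.9 else goal
        sn=seq(ref,d)-L[0]*(x-ref)-L[1]*(v-(vr if ref!=goal else 0))
        sn=np.clip(sn,s-.12,s+.12); x,v=sim(x,v,s,sn,DT,d)
        out.append(150*(np.sin(.5-s)-np.sin(.5-sn))/20); s=sn; T.append(x)
    return np.round(out,2).tolist(),np.round(T,3).tolist(),round(v,3)
if __name__=="__main__":
    goal=float(sys.argv[1]); dz=[float(a) for a in sys.argv[2:7]]
    st=json.load(open("st.json")) if os.path.exists("st.json") else {}
    o=arm.get_obs(); z=o["eef_pos"][2]; t=o["clock"]; q=to_stand(o["eef_pos"])
    if "m" in st and dz:
        zz=st["z"]
        for u in dz: pred(st,s_of(zz),s_of(zz-20*u),DT); zz-=20*u
    Y=[]
    for n in ("scene","top"):
        tt=arm.get_obs()["clock"]; y,b,sd,k=fit(rod(arm.get_image(n))); Y.append((round(tt,3),round(y,4),round(sd,1),int(k)))
        if "m" in st:
            if Y[1:]: pred(st,s_of(z),s_of(z),tt-t)
            if k>120 and sd<5: upd(st,y)
    t2=arm.get_obs()["clock"]
    if "m" in st: pred(st,s_of(z),s_of(z),t2-tt)
    st["z"]=z
    print("t",round(t2,2),"tip",np.round(q,1),"s",round(s_of(z),3),"F",np.round(o["force"],1),Y)
    if "m" in st:
        m=st["m"]; print("x,v,d",np.round(m,4),"sd",np.round(np.sqrt(np.diag(st["P"])),4),"seq(goal)",round(seq(goal,m[2]),3)); print(plan(m,s_of(z),goal))
    json.dump(st,open("st.json","w"))
E
python3 ctl.py 0.03
python3 - <<'E'
from h import *
p=arm.get_image("wrist"); print("wristcam",to_stand(p["origin"]),R.from_rotvec(p["rotation"]).as_matrix()[:,2])
from ctl import *
print(seq(-.32,0),seq(0.03,0))
x=[-.32,0.,0.]; s=seq(-.32,0)
for i in range(16):   # dry run with a wrong plant
    r,T,v=plan(x,s,0.03); 
    for u in r:
        sn=.5-np.arcsin(np.sin(.5-s)-u*20/150); x[0],x[1]=sim(x[0],x[1],s,sn,DT,.0); s=sn
    print(r,np.round(x,3),round(s,3))
E
```

```text
t 4.88 tip [ -92.1 -122.3  139.2] s -0.525 F [-0.6  0.   0.1] [(4.783, np.float64(-0.3255), np.float64(2.5), 286), (4.833, np.float64(-0.3149), np.float64(2.9), 254)]
wristcam [ -12.02724004 -120.45890319  308.08748023] [0.28549291 0.02895774 0.95794324]
0.6188915170567096 0.5122967311635466
[0.89, 0.46, -0.42, -0.44, -0.28] [-0.294  0.114  0.   ] 0.647
[-0.16, -0.06, -0.03, -0.02, -0.01] [-0.245  0.118  0.   ] 0.609
[-0.01, -0.02, -0.02, -0.02, -0.02] [-0.196  0.118  0.   ] 0.597
[-0.01, -0.02, -0.02, -0.02, -0.02] [-0.146  0.119  0.   ] 0.585
[-0.04, -0.02, -0.02, -0.02, -0.02] [-0.097  0.12   0.   ] 0.569
[0.32, -0.26, -0.29, -0.2, -0.11] [-0.043  0.117  0.   ] 0.497
[-0.06, -0.02, 0.01, 0.01, 0.02] [-0.007  0.062  0.   ] 0.492
[0.02, 0.02, 0.02, 0.01, 0.01] [0.012 0.031 0.   ] 0.503
[-0.0, 0.01, 0.01, 0.01, 0.01] [0.021 0.016 0.   ] 0.508
[-0.01, 0.0, 0.01, 0.01, 0.01] [0.026 0.007 0.   ] 0.511
[-0.01, 0.0, 0.0, 0.0, 0.0] [0.028 0.002 0.   ] 0.509
[0.03, 0.0, -0.0, -0.0, -0.0] [0.029 0.002 0.   ] 0.513
[-0.01, -0.0, 0.0, 0.0, 0.0] [0.029 0.001 0.   ] 0.512
[-0.0, 0.0, 0.0, 0.0, 0.0] [0.03  0.001 0.   ] 0.512
[-0.0, 0.0, 0.0, 0.0, 0.0] [0.03 0.   0.  ] 0.512
[-0.0, 0.0, 0.0, 0.0, 0.0] [ 0.03 -0.    0.  ] 0.512
```

Request:
{"op": "servo_tool", "data": {"increments": [[[0,-0.7,0.8,0],[0,0.45,0.9,0],[0,0.58,0.85,0],[0,0.46,0.9,0],[0,0.32,0.9,0]]]}}

```text
clock: 5.35
eef_pos: [557.9, -132.5, 241.9]
ee_rot: [3.134, 0.159, 0.003]
force: [0.4, -1.6, 1.8]
opening: 0.4
grip_force: 1.0
```

```bash
python3 ctl.py 0.03
python3 - <<'E'
from h import *
p=arm.get_image("wrist"); cv2.imwrite("pics/w2.png",p["color"])
for t in ("lever_bar","marker_tip","pointer"):
    r=arm.place_of(p,t)
    for k in r[:1]: x=to_stand(k["xyz"]); print(t,np.round(x),round(k["p"],2),"ang",np.round(-np.arctan2(x[1],x[2]),3))
E
```

```text
t 5.45 tip [ -95.1 -149.7   51.9] s 0.224 F [ 0.4 -1.6  1.8] [(5.35, np.float64(-0.3195), np.float64(2.4), 280), (5.4, np.float64(-0.3199), np.float64(2.7), 249)]
lever_bar [ -74. -148.   37.] 0.66 ang 1.323
marker_tip [13.  1. 92.] 0.62 ang -0.012
```

View pics/w2.png

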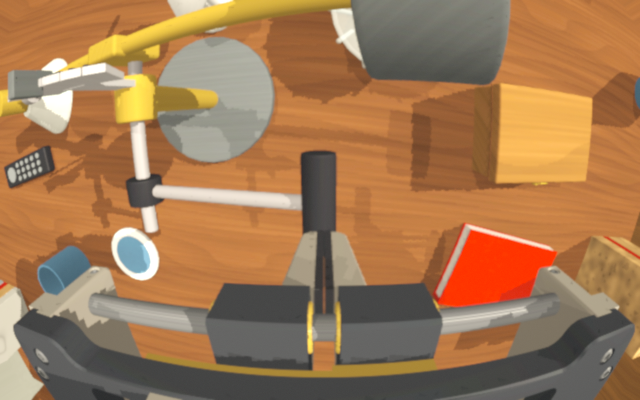

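Request:
{"op": "servo_tool", "data": {"increments": [[[0.1,0,0.26,0],[0.05,0,0.26,0],[0,0,0.26,0],[0,0,0.26,0],[0,0,0.26,0]]]}}

```text
clock: 6.07
eef_pos: [561.1, -127.2, 215.1]
ee_rot: [3.137, 0.168, 0.001]
force: [0.9, -1.3, 1.2]
opening: 0.1
grip_force: 0.9
```

```bash
python3 ctl.py 0.03
```

```text
t 6.17 tip [ -91.3 -144.8   25.1] s 0.406 F [ 0.9 -1.3  1.2] [(6.067, np.float64(-0.3234), np.float64(2.5), 278), (6.117, np.float64(-0.3128), np.float64(2.7), 257)]
```

Request:
{"op": "servo_tool", "data": {"increments": [[[0,0,0.05,0],[0,0,0.05,0],[0,0,0.05,0],[0,0,0.05,0],[0,0,0.05,0]]]}}

```text
clock: 6.58
eef_pos: [560.8, -127.4, 210.5]
ee_rot: [3.137, 0.167, -0.0]
force: [-0.8, -1.5, 1.1]
opening: 0.4
grip_force: 0.9
```

```bash
python3 ctl.py 0.03
```

```text
t 6.68 tip [ -91.7 -144.9   20.5] s 0.436 F [-0.8 -1.5  1.1] [(6.583, np.float64(-0.3243), np.float64(2.4), 279), (6.633, np.float64(-0.3138), np.float64(2.7), 251)]
```

Request:
{"op": "servo_tool", "data": {"increments": [[[0,0,0.05,0],[0,0,0.05,0],[0,0,0.05,0],[0,0,0.05,0],[0,0,0.05,0]]]}}

```text
clock: 7.1
eef_pos: [561.1, -127.4, 205.5]
ee_rot: [3.137, 0.168, 0.001]
force: [-0.1, -1.2, 2.5]
opening: 0.4
grip_force: 0.9
```

```bash
python3 ctl.py 0.03
```

```text
t 7.2 tip [ -91.4 -145.    15.5] s 0.47 F [-0.1 -1.2  2.5] [(7.1, np.float64(-0.3258), np.float64(2.4), 273), (7.15, np.float64(-0.3149), np.float64(2.7), 254)]
```

```bash
sed -i 's/^        tt=arm.get_obs.*/        tt=arm.get_obs()["clock"]; y,b,sd,k=fit(rod(arm.get_image(n))); y+={"scene":.004,"top":-.006}[n]; Y.append((round(tt,3),round(float(y),4),round(float(sd),1),int(k)))/' ctl.py; python3 -m py_compile ctl.py
```

Request:
{"op": "servo_tool", "data": {"increments": [[[0,0,0.05,0],[0,0,0.05,0],[0,0,0.05,0],[0,0,0.05,0],[0,0,0.05,0]]]}}

```text
clock: 7.62
eef_pos: [561.0, -127.3, 200.5]
ee_rot: [3.137, 0.168, 0.0]
force: [0.2, -1.7, 1.9]
opening: 0.4
grip_force: 1.0
```

```bash
python3 ctl.py 0.03
```

```text
t 7.72 tip [ -91.5 -144.8   10.5] s 0.503 F [ 0.2 -1.7  1.9] [(7.617, -0.3153, 2.5, 279), (7.667, -0.32, 2.5, 250)]
```

Request:
{"op": "servo_tool", "data": {"increments": [[[0,0,0.05,0],[0,0,0.05,0],[0,0,0.05,0],[0,0,0.05,0],[0,0,0.05,0]]]}}

```text
clock: 8.13
eef_pos: [560.9, -127.3, 195.5]
ee_rot: [3.137, 0.168, 0.0]
force: [-0.0, -1.1, 2.0]
opening: 0.6
grip_force: 1.0
```

```bash
python3 ctl.py 0.03
```

```text
t 8.23 tip [ -91.5 -144.8    5.5] s 0.537 F [-0.  -1.1  2. ] [(8.133, -0.3191, 2.3, 279), (8.183, -0.3349, 2.6, 246)]
```

Request:
{"op": "servo_tool", "data": {"increments": [[[0,0,0.05,0],[0,0,0.05,0],[0,0,0.05,0],[0,0,0.05,0],[0,0,0.05,0]]]}}

```text
clock: 8.65
eef_pos: [560.9, -127.3, 190.5]
ee_rot: [3.137, 0.168, -0.0]
force: [0.1, -1.4, 1.6]
opening: 0.7
grip_force: 1.0
```

```bash
python3 ctl.py 0.03
```

```text
t 8.75 tip [ -91.6 -144.8    0.5] s 0.57 F [ 0.1 -1.4  1.6] [(8.65, -0.3143, 2.5, 284), (8.7, -0.3252, 2.6, 248)]
```

Request:
{"op": "servo_tool", "data": {"increments": [[[0,0,0.04,0],[0,0,0.04,0],[0,0,0.04,0],[0,0,0.04,0],[0,0,0.04,0]]]}}

```text
clock: 9.17
eef_pos: [560.9, -127.2, 186.5]
ee_rot: [-3.137, -0.168, 0.0]
force: [0.6, -1.2, 1.8]
opening: 0.6
grip_force: 1.0
```

```bash
python3 ctl.py 0.03
```

```text
t 9.27 tip [ -91.6 -144.8   -3.5] s 0.597 F [ 0.6 -1.2  1.8] [(9.167, -0.3142, 2.5, 285), (9.217, -0.3221, 2.6, 251)]
```

Request:
{"op": "servo_tool", "data": {"increments": [[[0,0,0.04,0],[0,0,0.04,0],[0,0,0.04,0],[0,0,0.04,0],[0,0,0.04,0]]]}}

```text
clock: 9.68
eef_pos: [560.9, -127.1, 182.5]
ee_rot: [-3.137, -0.168, 0.0]
force: [-1.0, -0.7, 2.7]
opening: 0.6
grip_force: 1.0
```

```bash
python3 ctl.py 0.03
```

```text
t 9.78 tip [ -91.6 -144.6   -7.5] s 0.624 F [-1.  -0.7  2.7] [(9.683, -0.3051, 2.5, 278), (9.733, -0.3041, 2.6, 248)]
```

Request:
{"op": "servo_tool", "data": {"increments": [[[0,0,0.04,0],[0,0,0.04,0],[0,0,0.04,0],[0,0,0.04,0],[0,0,0.04,0]]]}}

```text
clock: 10.2
eef_pos: [560.9, -126.9, 178.5]
ee_rot: [-3.137, -0.168, 0.0]
force: [0.3, 0.2, 2.6]
opening: 0.4
grip_force: 1.0
```

```bash
python3 ctl.py 0.03
```

```text
t 10.3 tip [ -91.6 -144.4  -11.5] s 0.651 F [0.3 0.2 2.6] [(10.2, -0.2591, 2.4, 276), (10.25, -0.2603, 2.6, 254)]
```

Run:
```python
from ctl import *
st=dict(m=[-.317,.008,.0105],P=np.diag([.004**2,.015**2,.012**2]).tolist())
z=186.5; pred(st,s_of(z),s_of(z),.1)
for ys in ((-.3051,-.3041),(-.2591,-.2603)):
    for _ in range(5): pred(st,s_of(z),s_of(z-.8),DT); z-=.8
    upd(st,ys[0]); pred(st,s_of(z),s_of(z),.05); upd(st,ys[1]); pred(st,s_of(z),s_of(z),.05)
    print(np.round(st["m"],4),np.sqrt(np.diag(st["P"])))
st["z"]=z; json.dump(st,open("st.json","w")); print(seq(.03,st["m"][2]),plan(st["m"],s_of(z),.03))
```

```text
[-0.3011  0.0517  0.0106] [0.00384881 0.0275368  0.00730962]
[-0.2499  0.1427  0.0116] [0.00358691 0.02113502 0.00460379]
0.47477215889626034 ([-0.9, -0.08, 0.11, 0.09, 0.05], [-0.238, -0.226, -0.215, -0.205, -0.194], np.float64(0.12))
```

Request:
{"op": "servo_tool", "data": {"increments": [[[0,0,-0.5,0],[0,0,-0.4,0],[0,0,0,0],[0,0,0.05,0],[0,0,0.05,0]]]}}

```text
clock: 10.72
eef_pos: [561.5, -127.5, 194.9]
ee_rot: [3.136, 0.167, 0.003]
force: [1.3, -0.9, 2.1]
opening: 0.3
grip_force: 0.8
```

```bash
python3 ctl.py 0.03 -0.5 -0.4 0 0.05 0.05
```

```text
t 10.82 tip [ -91.1 -145.2    4.9] s 0.54 F [ 1.3 -0.9  2.1] [(10.717, -0.1807, 2.3, 261), (10.767, -0.1849, 2.7, 259)]
x,v,d [-0.1733  0.1309  0.012 ] sd [0.0035 0.0201 0.004 ] seq(goal) 0.474
([-0.08, 0.03, 0.03, 0.01, -0.01], [-0.163, -0.152, -0.142, -0.132, -0.122], np.float64(0.119))
```

Request:
{"op": "servo_tool", "data": {"increments": [[[0,0,-0.08,0],[0,0,0,0],[0,0,0,0],[0,0,0,0],[0,0,0,0]]]}}

```text
clock: 11.23
eef_pos: [560.9, -127.4, 196.1]
ee_rot: [3.137, 0.168, -0.0]
force: [-0.2, -0.9, 0.9]
opening: 0.0
grip_force: 0.7
```

```bash
python3 ctl.py 0.02 -0.08 0 0 0 0
```

```text
t 11.33 tip [ -91.6 -144.9    6.1] s 0.533 F [-0.2 -0.9  0.9] [(11.233, -0.1191, 2.5, 266), (11.283, -0.1252, 2.4, 263)]
x,v,d [-0.1146  0.1031  0.0112] sd [0.0035 0.0199 0.0038] seq(goal) 0.481
([0.22, 0.31, -0.31, -0.34, -0.24], [-0.106, -0.097, -0.086, -0.075, -0.065], np.float64(0.127))
```

Request:
{"op": "servo_tool", "data": {"increments": [[[0,0,0.05,0],[0,0,0,0],[0,0,-0.1,0],[0,0,-0.15,0],[0,0,-0.15,0]]]}}

```text
clock: 11.75
eef_pos: [560.7, -126.9, 203.3]
ee_rot: [-3.137, -0.168, 0.001]
force: [-0.1, 0.5, 1.5]
opening: 0.3
grip_force: 0.6
```

```bash
python3 ctl.py 0.02 0.05 0 -0.1 -0.15 -0.15
```

```text
t 11.85 tip [ -91.8 -144.4   13.3] s 0.484 F [-0.1  0.5  1.5] [(11.75, -0.0651, 2.4, 255), (11.8, -0.0668, 2.9, 273)]
x,v,d [-0.059   0.0929  0.0114] sd [0.0035 0.0198 0.0037] seq(goal) 0.48
([0.2, -0.09, -0.12, -0.08, -0.04], [-0.051, -0.044, -0.037, -0.03, -0.024], np.float64(0.071))
```

Nearly there; looking at the marker and pointer in the same views as well.

Request:
{"op": "servo_tool", "data": {"increments": [[[0,0,0.1,0],[0,0,0,0],[0,0,-0.1,0],[0,0,-0.08,0],[0,0,-0.04,0]]]}}

```text
clock: 12.27
eef_pos: [560.8, -127.1, 205.7]
ee_rot: [-3.137, -0.168, 0.0]
force: [-0.1, 0.9, -0.5]
opening: 0.4
grip_force: 0.5
```

```bash
python3 ctl.py 0.02 0.1 0 -0.1 -0.08 -0.04
```

```text
t 12.37 tip [ -91.6 -144.6   15.7] s 0.468 F [-0.1  0.9 -0.5] [(12.267, -0.019, 2.1, 243), (12.317, -0.0298, 2.8, 271)]
x,v,d [-0.0207  0.0506  0.0107] sd [0.0035 0.0198 0.0037] seq(goal) 0.482
([0.19, -0.02, -0.05, -0.04, -0.02], [-0.017, -0.013, -0.009, -0.006, -0.003], np.float64(0.036))
```

Request:
{"op": "servo_tool", "data": {"increments": [[[0,0,0.15,0],[0,0,0,0],[0,0,-0.04,0],[0,0,-0.03,0],[0,0,-0.02,0]]]}}

```text
clock: 12.78
eef_pos: [560.9, -127.3, 204.4]
ee_rot: [3.137, 0.168, -0.0]
force: [0.1, 0.9, 0.9]
opening: 0.4
grip_force: 0.5
```

```bash
sed -i 's/y,b,sd,k=fit(rod(arm.get_image(n)))/p=arm.get_image(n); cv2.imwrite(f"last_{n}.png",p["color"]); y,b,sd,k=fit(rod(p))/' ctl.py; python3 ctl.py 0.02 0.15 0 -0.04 -0.03 -0.02
python3 - <<'E'
import cv2,numpy as np
a=cv2.imread("last_scene.png")[170:240,255:325]; b=cv2.imread("last_top.png")[150:205,280:335]
cv2.imwrite("pics/mk.png",np.hstack([cv2.resize(i,(400,400),interpolation=cv2.INTER_CUBIC) for i in (a,b)]))
E
```

```text
t 12.88 tip [ -91.6 -144.8   14.4] s 0.477 F [0.1 0.9 0.9] [(12.783, 0.0117, 2.6, 248), (12.833, -0.0016, 2.6, 281)]
x,v,d [0.0075 0.0416 0.0113] sd [0.0035 0.0197 0.0037] seq(goal) 0.48
([-0.29, 0.02, 0.08, 0.07, 0.05], [0.011, 0.013, 0.015, 0.016, 0.017], np.float64(0.008))
```

View pics/mk.png

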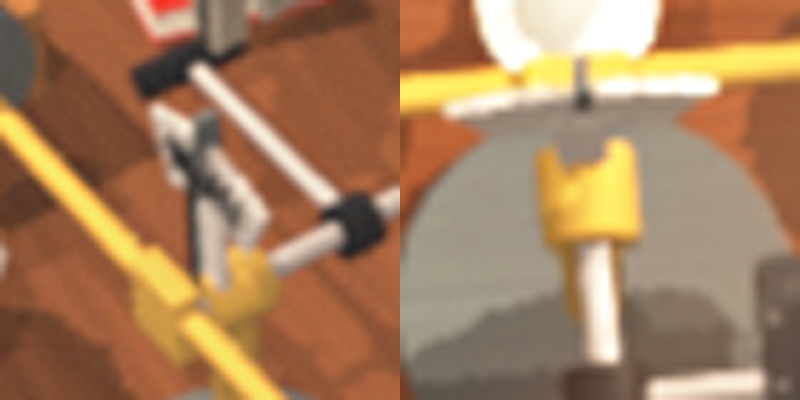

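Request:
{"op": "servo_tool", "data": {"increments": [[[0,0,-0.25,0],[0,0,0,0],[0,0,0.08,0],[0,0,0.07,0],[0,0,0.05,0]]]}}

```text
clock: 13.3
eef_pos: [561.1, -127.6, 205.2]
ee_rot: [3.137, 0.167, 0.001]
force: [0.3, -0.7, 1.0]
opening: 0.4
grip_force: 0.5
```

```bash
python3 ctl.py 0.015 -0.25 0 0.08 0.07 0.05
```

```text
t 13.4 tip [ -91.5 -145.2   15.2] s 0.472 F [ 0.3 -0.7  1. ] [(13.3, 0.0342, 2.4, 243), (13.35, 0.0342, 2.4, 274)]
x,v,d [0.037  0.0476 0.0136] sd [0.0035 0.0197 0.0037] seq(goal) 0.475
([-0.9, -0.0, 0.29, 0.27, 0.18], [0.041, 0.042, 0.042, 0.041, 0.039], np.float64(-0.028))
```

Request:
{"op": "servo_tool", "data": {"increments": [[[0,0,-0.8,0],[0,0,0,0],[0,0,0.2,0],[0,0,0.25,0],[0,0,0.15,0]]]}}

```text
clock: 13.82
eef_pos: [560.4, -127.4, 208.0]
ee_rot: [-3.137, -0.167, 0.002]
force: [0.6, -0.3, 0.6]
opening: 0.7
grip_force: 0.5
```

```bash
python3 ctl.py 0.015 -0.8 0 0.2 0.25 0.15
```

```text
t 13.92 tip [ -92.1 -144.9   18. ] s 0.453 F [ 0.6 -0.3  0.6] [(13.817, 0.0292, 2.4, 240), (13.867, 0.0113, 2.5, 270)]
x,v,d [ 0.0148 -0.0808  0.0102] sd [0.0035 0.0197 0.0037] seq(goal) 0.486
([0.9, 0.43, -0.24, -0.31, -0.23], [0.008, 0.003, 0.0, -0.001, -0.0], np.float64(0.01))
```

Request:
{"op": "servo_tool", "data": {"increments": [[[0,0,0.7,0],[0,0,0.4,0],[0,0,-0.2,0],[0,0,-0.3,0],[0,0,-0.2,0]]]}}

```text
clock: 14.33
eef_pos: [560.9, -127.0, 202.2]
ee_rot: [-3.137, -0.168, 0.0]
force: [-0.5, 1.0, 2.2]
opening: 0.5
grip_force: 0.5
```

```bash
python3 ctl.py 0.015 0.7 0.4 -0.2 -0.3 -0.2
```

```text
t 14.43 tip [ -91.6 -144.6   12.2] s 0.492 F [-0.5  1.   2.2] [(14.333, 0.0269, 2.1, 237), (14.383, 0.0221, 2.5, 278)]
x,v,d [0.027  0.0548 0.0144] sd [0.0035 0.0197 0.0037] seq(goal) 0.472
([-0.9, -0.14, 0.25, 0.26, 0.18], [0.031, 0.034, 0.035, 0.035, 0.033], np.float64(-0.019))
```

```bash
sed -i 's/(.03\*\*2)\*T,(.003\*\*2)\*T/(.008**2)*T,(.0015**2)*T/; s/sig=.004/sig=.007/; s/np.eye(1)\*.15/np.eye(1)*.6/' ctl.py
python3 - <<'E'
from ctl import *
st=dict(m=[-.0207,.0506,.0107],P=np.diag([.0035**2,.015**2,.003**2]).tolist())
H=[(205.7,[.15,0,-.04,-.03,-.02],(.0117,-.0016)),(204.4,[-.25,0,.08,.07,.05],(.0342,.0342)),(205.2,[-.8,0,.2,.25,.15],(.0292,.0113)),(208.,[.7,.4,-.2,-.3,-.2],(.0269,.0221))]
for z,dz,ys in H:
    for u in dz: pred(st,s_of(z),s_of(z-20*u),DT); z-=20*u
    for y in ys: print(round(y-st["m"][0],4),end=" "); upd(st,y); pred(st,s_of(z),s_of(z),.05)
    print(np.round(st["m"],4),np.round(np.sqrt(np.diag(st["P"])),4))
st["z"]=202.2; json.dump(st,open("st.json","w")); print(seq(.015,st["m"][2]),plan(st["m"],s_of(202.2),.015))
E
```

```text
0.0149 -0.0093 [0.006  0.0412 0.0112] [0.005  0.0151 0.0031]
0.0187 0.0026 [0.0349 0.0399 0.0136] [0.0054 0.0151 0.0027]
-0.0056 -0.017 [ 0.017  -0.0642  0.0117] [0.0054 0.0143 0.0022]
0.0217 -0.0016 [0.0251 0.0455 0.0137] [0.0053 0.0132 0.002 ]
0.47476484743633995 ([-0.65, 0.0, 0.1, 0.09, 0.08], [0.029, 0.032, 0.033, 0.034, 0.034], np.float64(-0.003))
```

Request:
{"op": "servo_tool", "data": {"increments": [[[0,0,-0.6,0],[0,0,0,0],[0,0,0.1,0],[0,0,0.1,0],[0,0,0.1,0]]]}}

```text
clock: 14.85
eef_pos: [561.0, -127.6, 207.2]
ee_rot: [3.137, 0.167, 0.001]
force: [0.6, -0.1, 1.4]
opening: 0.4
grip_force: 0.5
```

```bash
python3 ctl.py 0.015 -0.6 0 0.1 0.1 0.1
```

```text
t 14.95 tip [ -91.5 -145.1   17.2] s 0.459 F [ 0.6 -0.1  1.4] [(14.85, 0.0313, 2.2, 240), (14.9, 0.0226, 2.5, 279)]
x,v,d [ 0.0272 -0.0115  0.0128] sd [0.0053 0.0126 0.0019] seq(goal) 0.477
([0.1, 0.02, 0.01, 0.0, 0.0], [0.026, 0.025, 0.024, 0.023, 0.022], np.float64(-0.01))
```

Calm now; holding.

Request:
{"op": "servo_tool", "data": {"increments": [[[0,0,0.1,0],[0,0,0.02,0],[0,0,0.01,0],[0,0,0,0],[0,0,0,0]]]}}

```text
clock: 15.37
eef_pos: [560.7, -127.3, 204.7]
ee_rot: [-3.137, -0.167, 0.001]
force: [-0.4, -0.5, 0.7]
opening: 0.5
grip_force: 0.5
```

```bash
python3 ctl.py 0.015 0.1 0.02 0.01 0 0
```

```text
t 15.47 tip [ -91.8 -144.9   14.7] s 0.476 F [-0.4 -0.5  0.7] [(15.367, 0.0314, 2.2, 241), (15.417, 0.0313, 2.6, 278)]
x,v,d [0.0302 0.0046 0.0136] sd [0.0052 0.0124 0.0019] seq(goal) 0.475
([-0.22, 0.01, 0.04, 0.04, 0.03], [0.031, 0.031, 0.03, 0.03, 0.029], np.float64(-0.01))
```

Request:
{"op": "servo_tool", "data": {"increments": [[[0,0,-0.25,0],[0,0,0,0],[0,0,0.04,0],[0,0,0.04,0],[0,0,0.02,0]]]}}

```text
clock: 15.88
eef_pos: [561.2, -127.2, 207.8]
ee_rot: [3.137, 0.168, 0.001]
force: [0.8, 0.5, 1.4]
opening: 0.2
grip_force: 0.5
```

```bash
python3 ctl.py 0.015 -0.25 0 0.04 0.04 0.02
```

```text
t 15.98 tip [ -91.3 -144.8   17.8] s 0.455 F [0.8 0.5 1.4] [(15.883, 0.0326, 2.1, 238), (15.933, 0.0261, 2.9, 288)]
x,v,d [ 0.0278 -0.0169  0.0138] sd [0.0052 0.0124 0.0018] seq(goal) 0.474
([0.15, 0.02, 0.0, -0.0, -0.0], [0.026, 0.025, 0.024, 0.023, 0.022], np.float64(-0.011))
```

Request:
{"op": "servo_tool", "data": {"increments": [[[0,0,0.12,0],[0,0,0.02,0],[0,0,0,0],[0,0,0,0],[0,0,0,0]]]}}

```text
clock: 16.4
eef_pos: [560.9, -127.4, 205.0]
ee_rot: [3.137, 0.167, -0.0]
force: [0.3, 0.3, 1.1]
opening: 0.5
grip_force: 0.5
```

```bash
python3 ctl.py 0.015 0.12 0.02 0 0 0
```

```text
t 16.5 tip [ -91.6 -144.9   15. ] s 0.474 F [0.3 0.3 1.1] [(16.4, 0.0233, 2.0, 230), (16.45, 0.0059, 2.7, 281)]
x,v,d [ 0.0133 -0.0251  0.0132] sd [0.0052 0.0123 0.0018] seq(goal) 0.476
([0.27, -0.01, -0.05, -0.04, -0.04], [0.011, 0.01, 0.009, 0.008, 0.008], np.float64(-0.001))
```

Request:
{"op": "servo_tool", "data": {"increments": [[[0,0,0.25,0],[0,0,0,0],[0,0,-0.04,0],[0,0,-0.04,0],[0,0,-0.04,0]]]}}

```text
clock: 16.92
eef_pos: [560.6, -127.1, 202.4]
ee_rot: [-3.137, -0.168, 0.001]
force: [-0.5, 0.6, 0.8]
opening: 0.8
grip_force: 0.5
```

```bash
python3 ctl.py 0.015 0.25 0 -0.04 -0.04 -0.04
```

```text
t 17.02 tip [ -91.8 -144.6   12.4] s 0.491 F [-0.5  0.6  0.8] [(16.917, 0.0209, 2.3, 246), (16.967, 0.0112, 2.6, 279)]
x,v,d [0.0155 0.0135 0.0138] sd [0.0052 0.0123 0.0018] seq(goal) 0.474
([-0.25, -0.01, 0.02, 0.03, 0.02], [0.017, 0.018, 0.018, 0.019, 0.019], np.float64(0.001))
```

Request:
{"op": "servo_tool", "data": {"increments": [[[0,0,-0.25,0],[0,0,0,0],[0,0,0.02,0],[0,0,0.02,0],[0,0,0.02,0]]]}}

```text
clock: 17.43
eef_pos: [561.2, -127.3, 206.2]
ee_rot: [3.137, 0.168, 0.001]
force: [0.1, -0.3, 1.2]
opening: 0.2
grip_force: 0.5
```

```bash
python3 ctl.py 0.015 -0.25 0 0.02 0.02 0.02
```

```text
t 17.53 tip [ -91.3 -144.9   16.2] s 0.465 F [ 0.1 -0.3  1.2] [(17.433, 0.0275, 2.1, 239), (17.483, 0.0196, 2.7, 279)]
x,v,d [0.0232 0.0066 0.0141] sd [0.0052 0.0123 0.0018] seq(goal) 0.473
([-0.09, 0.02, 0.03, 0.03, 0.02], [0.024, 0.024, 0.024, 0.024, 0.023], np.float64(-0.005))
```

Request:
{"op": "servo_tool", "data": {"increments": [[[0,0,-0.1,0],[0,0,0.02,0],[0,0,0.03,0],[0,0,0.03,0],[0,0,0.02,0]]]}}

```text
clock: 17.95
eef_pos: [560.8, -127.4, 206.0]
ee_rot: [3.137, 0.167, -0.0]
force: [-0.1, 0.0, 1.3]
opening: 0.6
grip_force: 0.5
```

```bash
python3 ctl.py 0.015 -0.1 0.02 0.03 0.03 0.02
```

```text
t 18.05 tip [ -91.7 -145.    16. ] s 0.466 F [-0.1  0.   1.3] [(17.95, 0.0255, 2.4, 241), (18.0, 0.0175, 2.3, 274)]
x,v,d [ 0.0209 -0.0093  0.0139] sd [0.0052 0.0123 0.0018] seq(goal) 0.474
([0.07, 0.01, -0.0, -0.0, -0.0], [0.02, 0.019, 0.019, 0.018, 0.018], np.float64(-0.005))
```

Request:
{"op": "servo_tool", "data": {"increments": [[[0,0,0.07,0],[0,0,0.01,0],[0,0,0,0],[0,0,0,0],[0,0,0,0]]]}}

```text
clock: 18.47
eef_pos: [560.9, -127.5, 204.6]
ee_rot: [3.137, 0.167, -0.0]
force: [0.5, -2.0, 1.9]
opening: 0.3
grip_force: 0.6
```

```bash
python3 ctl.py 0.015 0.07 0.01 0 0 0
```

```text
t 18.57 tip [ -91.6 -145.    14.6] s 0.476 F [ 0.5 -2.   1.9] [(18.467, 0.0183, 2.4, 244), (18.517, 0.013, 2.6, 280)]
x,v,d [ 0.0153 -0.0073  0.0137] sd [0.0052 0.0123 0.0018] seq(goal) 0.474
([0.05, -0.0, -0.01, -0.01, -0.01], [0.015, 0.014, 0.014, 0.014, 0.014], np.float64(-0.001))
```

Request:
{"op": "servo_tool", "data": {"increments": [[[0,0,0.05,0],[0,0,0,0],[0,0,-0.01,0],[0,0,-0.01,0],[0,0,-0.01,0]]]}}

```text
clock: 18.98
eef_pos: [560.9, -127.2, 204.2]
ee_rot: [-3.137, -0.168, 0.0]
force: [-0.6, -0.6, 0.8]
opening: 0.5
grip_force: 0.5
```

```bash
python3 ctl.py 0.015 0.05 0 -0.01 -0.01 -0.01
```

```text
t 19.08 tip [ -91.6 -144.8   14.2] s 0.479 F [-0.6 -0.6  0.8] [(18.983, 0.0243, 2.2, 242), (19.033, 0.0127, 2.5, 277)]
x,v,d [0.0181 0.0074 0.0141] sd [0.0052 0.0123 0.0018] seq(goal) 0.473
([-0.14, -0.0, 0.02, 0.02, 0.02], [0.019, 0.019, 0.019, 0.019, 0.019], np.float64(-0.001))
```

Request:
{"op": "servo_tool", "data": {"increments": [[[0,0,-0.14,0],[0,0,0,0],[0,0,0.02,0],[0,0,0.02,0],[0,0,0.02,0]]]}}

```text
clock: 19.5
eef_pos: [560.9, -127.1, 205.7]
ee_rot: [-3.137, -0.168, -0.0]
force: [0.9, 0.2, 1.1]
opening: 0.3
grip_force: 0.5
```

```bash
python3 ctl.py 0.015 -0.14 0 0.02 0.02 0.02
```

```text
t 19.6 tip [ -91.5 -144.6   15.7] s 0.469 F [0.9 0.2 1.1] [(19.5, 0.0243, 2.1, 233), (19.55, 0.0107, 2.6, 280)]
x,v,d [ 0.0172 -0.0056  0.0138] sd [0.0052 0.0123 0.0018] seq(goal) 0.474
([0.07, 0.01, -0.0, -0.01, -0.0], [0.017, 0.016, 0.016, 0.016, 0.015], np.float64(-0.002))
```

Run:
```python
from ctl import *
st=json.load(open("st.json")); print(plan(st["m"],s_of(st["z"]),-.34))
```

```text
([-0.9, 0.04, 0.25, 0.22, 0.17], [0.016, 0.013, 0.008, 0.002, -0.006], np.float64(-0.098))
```

Request:
{"op": "servo_tool", "data": {"increments": [[[0,0,-0.5,0],[0,0,-0.3,0],[0,0,0.1,0],[0,0,0.2,0],[0,0,0.2,0]]]}}

```text
clock: 20.02
eef_pos: [561.1, -127.7, 211.7]
ee_rot: [3.136, 0.167, 0.002]
force: [1.1, -0.9, 2.2]
opening: 0.5
grip_force: 0.6
```

```bash
python3 ctl.py -0.34 -0.5 -0.3 0.1 0.2 0.2
```

```text
t 20.12 tip [ -91.4 -145.3   21.7] s 0.428 F [ 1.1 -0.9  2.2] [(20.017, 0.0046, 2.5, 249), (20.067, -0.0135, 2.4, 266)]
x,v,d [-0.0123 -0.1057  0.0137] sd [0.0052 0.0123 0.0018] seq(goal) 0.577
([0.3, 0.1, 0.05, 0.04, 0.03], [-0.021, -0.031, -0.041, -0.051, -0.06], np.float64(-0.118))
```

Request:
{"op": "servo_tool", "data": {"increments": [[[0,0,0.3,0],[0,0,0.1,0],[0,0,0.05,0],[0,0,0.04,0],[0,0,0.03,0]]]}}

```text
clock: 20.53
eef_pos: [560.6, -127.4, 201.1]
ee_rot: [3.137, 0.167, -0.001]
force: [-0.4, -1.2, 2.3]
opening: 0.2
grip_force: 0.7
```

```bash
python3 ctl.py -0.34 0.3 0.1 0.05 0.04 0.03
```

```text
t 20.63 tip [ -91.9 -144.9   11.1] s 0.499 F [-0.4 -1.2  2.3] [(20.533, -0.056, 2.2, 253), (20.583, -0.0732, 2.8, 282)]
x,v,d [-0.0738 -0.1222  0.0136] sd [0.0052 0.0122 0.0018] seq(goal) 0.578
([0.11, 0.03, 0.02, 0.02, 0.02], [-0.084, -0.094, -0.104, -0.114, -0.124], np.float64(-0.12))
```

Request:
{"op": "servo_tool", "data": {"increments": [[[0,0,0.11,0],[0,0,0.03,0],[0,0,0.02,0],[0,0,0.02,0],[0,0,0.02,0]]]}}

```text
clock: 21.05
eef_pos: [561.0, -127.4, 197.4]
ee_rot: [3.137, 0.168, 0.0]
force: [0.0, -0.9, 1.8]
opening: 0.4
grip_force: 0.7
```

```bash
python3 ctl.py -0.34 0.11 0.03 0.02 0.02 0.02
```

```text
t 21.15 tip [ -91.5 -144.9    7.4] s 0.524 F [ 0.  -0.9  1.8] [(21.05, -0.1044, 2.2, 256), (21.1, -0.1209, 2.6, 271)]
x,v,d [-0.1225 -0.0983  0.0148] sd [0.0052 0.0122 0.0018] seq(goal) 0.574
([-0.2, 0.04, 0.07, 0.06, 0.05], [-0.131, -0.139, -0.148, -0.158, -0.167], np.float64(-0.115))
```

Request:
{"op": "servo_tool", "data": {"increments": [[[0,0,-0.15,0],[0,0,0.02,0],[0,0,0.07,0],[0,0,0.06,0],[0,0,0.05,0]]]}}

```text
clock: 21.57
eef_pos: [561.0, -127.3, 196.3]
ee_rot: [3.137, 0.168, 0.0]
force: [0.9, -1.2, 2.0]
opening: 0.4
grip_force: 0.8
```

```bash
python3 ctl.py -0.34 -0.15 0.02 0.07 0.06 0.05
```

```text
t 21.67 tip [ -91.5 -144.9    6.3] s 0.532 F [ 0.9 -1.2  2. ] [(21.567, -0.1549, 2.3, 262), (21.617, -0.1768, 2.7, 258)]
x,v,d [-0.1747 -0.1074  0.0149] sd [0.0051 0.0121 0.0018] seq(goal) 0.573
([-0.06, 0.04, 0.04, 0.04, -0.18], [-0.184, -0.193, -0.202, -0.212, -0.222], np.float64(-0.12))
```

Request:
{"op": "servo_tool", "data": {"increments": [[[0,0,0,0],[0,0,0.04,0],[0,0,0.04,0],[0,0,0.04,0],[0,0,0.04,0]]]}}

```text
clock: 22.08
eef_pos: [561.0, -127.3, 193.1]
ee_rot: [3.137, 0.168, 0.0]
force: [0.4, -1.5, 2.0]
opening: 0.6
grip_force: 0.9
```

```bash
python3 ctl.py -0.37 0 0.04 0.04 0.04 0.04
```

```text
t 22.18 tip [ -91.5 -144.9    3.1] s 0.552 F [ 0.4 -1.5  2. ] [(22.083, -0.2165, 2.3, 272), (22.133, -0.2261, 2.8, 257)]
x,v,d [-0.2295 -0.1053  0.015 ] sd [0.0051 0.012  0.0018] seq(goal) 0.576
([-0.13, -0.25, 0.17, 0.2, 0.16], [-0.238, -0.247, -0.257, -0.268, -0.278], np.float64(-0.126))
```

Request:
{"op": "servo_tool", "data": {"increments": [[[0,0,-0.05,0],[0,0,0,0],[0,0,0.03,0],[0,0,0.04,0],[0,0,0.04,0]]]}}

```text
clock: 22.6
eef_pos: [560.9, -127.3, 191.9]
ee_rot: [3.137, 0.168, 0.0]
force: [0.8, -1.8, 1.0]
opening: 0.6
grip_force: 0.9
```

```bash
python3 ctl.py -0.4 -0.05 0 0.03 0.04 0.04
```

```text
t 22.7 tip [ -91.6 -144.9    1.9] s 0.56 F [ 0.8 -1.8  1. ] [(22.6, -0.2704, 2.2, 270), (22.65, -0.2842, 2.8, 253)]
x,v,d [-0.2856 -0.1096  0.015 ] sd [0.0051 0.0119 0.0018] seq(goal) 0.579
([-0.19, 0.13, 0.15, 0.12, 0.08], [-0.295, -0.304, -0.314, -0.324, -0.333], np.float64(-0.109))
```

Lands within this call at about 0.11 rad/s.

Request:
{"op": "servo_tool", "data": {"increments": [[[0,0,-0.05,0],[0,0,0,0],[0,0,0,0],[0,0,0,0],[0,0,0,0]]]}}

```text
clock: 23.12
eef_pos: [560.9, -127.3, 193.0]
ee_rot: [3.137, 0.168, 0.0]
force: [0.3, -0.3, 2.2]
opening: 0.2
grip_force: 1.0
```

Request:
{"op": "servo_tool", "data": {"increments": [[[0,0,-0.05,0],[0,0,-0.05,0],[0,0,-0.05,0],[0,0,-0.05,0],[0,0,-0.05,0]]]}}

```text
clock: 23.53
eef_pos: [560.9, -127.1, 198.1]
ee_rot: [-3.137, -0.168, 0.0]
force: [-0.1, -0.7, 1.6]
opening: 0.6
grip_force: 0.9
```

```bash
rm st.json; python3 ctl.py -0.4; sleep 0; python3 ctl.py -0.4
```

```text
t 23.63 tip [ -91.6 -144.7    8.1] s 0.519 F [-0.1 -0.7  1.6] [(23.533, -0.3113, 2.4, 272), (23.583, -0.3267, 2.6, 256)]
t 23.73 tip [ -91.6 -144.7    8.1] s 0.519 F [ 0.9 -0.9  1.6] [(23.633, -0.3116, 2.5, 278), (23.683, -0.3275, 2.5, 249)]
```

Request:
{"op": "servo_tool", "data": {"increments": [[[0,-0.03,-0.5,0],[0,-0.03,-0.5,0],[0,-0.03,-0.5,0],[0,-0.03,-0.5,0],[0,-0.03,-0.5,0]]]}}

```text
clock: 24.15
eef_pos: [560.7, -124.0, 249.4]
ee_rot: [3.137, 0.168, 0.001]
force: [0.3, 1.3, 1.2]
opening: 0.8
grip_force: 0.4
```

Request:
{"op": "servo_tool", "data": {"increments": [[[0,-0.17,-0.5,0],[0,-0.23,-0.5,0],[0,-0.27,-0.5,0],[0,-0.33,-0.5,0],[0,-0.4,-0.5,0]]]}}

```text
clock: 24.57
eef_pos: [557.4, -95.9, 298.9]
ee_rot: [3.137, 0.167, -0.0]
force: [0.2, 0.4, -0.1]
opening: 0.5
grip_force: 0.1
```

Request:
{"op": "servo_tool", "data": {"increments": [[[0,-0.2,-0.2,0],[0,-0.2,-0.2,0],[0,0,-0.15,0],[0,0,-0.15,0],[0,0,-0.15,0]]]}}

```text
clock: 24.98
eef_pos: [556.5, -88.9, 314.7]
ee_rot: [3.137, 0.167, -0.002]
force: [0.3, 0.1, 0.2]
opening: 0.9
grip_force: 0.0
```

Request:
{"op": "servo_tool", "data": {"increments": [[[0,0,-0.15,0],[0,0,-0.15,0],[0,0,-0.2,0],[0,0,-0.4,0],[0,0,-0.8,0]]]}}

```text
clock: 25.4
eef_pos: [555.8, -88.6, 348.1]
ee_rot: [-3.136, -0.167, 0.005]
force: [-0.4, 0.0, -0.6]
opening: 0.1
grip_force: 0.0
```

Request:
{"op": "servo_tool", "data": {"increments": [[[-0.5,0,-1,0],[-1,0,-1,0],[-1,0,-1,0],[-1,0,0,0],[-0.5,0,0,0]]]}}

```text
clock: 25.82
eef_pos: [476.2, -97.2, 411.0]
ee_rot: [3.135, 0.167, 0.004]
force: [-0.0, -0.8, 0.6]
opening: 0.4
grip_force: 0.0
```

```bash
python3 ctl.py -0.4
python3 - <<'E'
from h import *
for n in ("scene","top"):
    p=arm.get_image(n); r=arm.place_of(p,"lever_bar"); print(n,[(np.round(to_stand(k["xyz"])),k["p"]) for k in r[:1]],fit(rod(p))[:2])
    cv2.imwrite(f"pics/end_{n}.png",p["color"])
E
```

```text
t 25.92 tip [-172.6 -105.9  221. ] s -1.071 F [-0.  -0.8  0.6] [(25.817, -0.3177, 2.6, 282), (25.867, -0.327, 2.8, 254)]
scene [(array([ -75., -104.,  108.]), 0.85)] (np.float64(-0.31828647525085974), np.float64(29.831402574054607))
top [(array([ 40., 194., -40.]), 0.74)] (np.float64(-0.3120208111421762), np.float64(27.520241877316643))
```

View pics/end_scene.png

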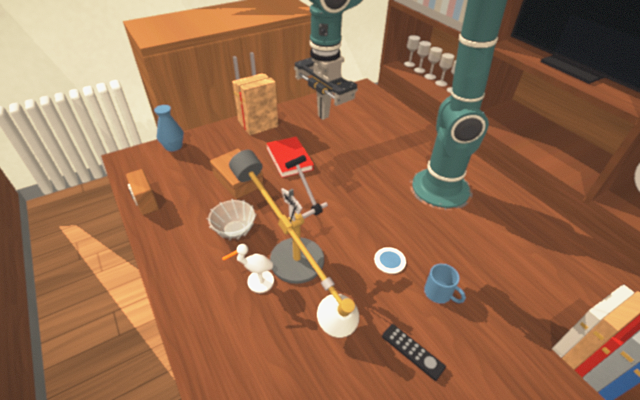

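The picture shows the lamp head back on its rest at (338,315), the lever bar sprung back up at (295,160), the gripper clear at (322,90) and the other things where they were.

```bash
python3 -c "
from cell import arm
print(arm.sign_off())"
```

```text
the job is handed in; nothing more can be done
None
```

I held the pointer at the clip for about 7 s (beam tilt about 0 to 0.04 rad), lowered the lamp head onto its rest at about 0.11 rad/s, released the lever and handed the job in; the sign-off gave no verdict.

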